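Free the cutter insert with the forked key and pack it

ROBOT

A 6-joint arm with a two-finger parallel gripper is mounted at the origin on a cart in front of the work surface, level with it; the furniture and walls round the work are solid. World frame = base frame: x ahead of the robot, y to its left, z up, the work surface at z = 0. Lengths are in m, angles in rad, forces in N, time in s.
With the tool pointing down it reaches from about 0.275 to 0.825 m from the base axis. Payload 4.9 kg.
Tool frame: the origin (TCP) lies at the very end of the fingers, on their centre line; the grasp point (between the pads) lies bot.pinch_z behind it (bot.pinch_z is the distance from the TCP to the grasp point, in m); z points along the fingers, y is the line along which they close (so a half turn about z gives the same grasp; the last joint's range is limited). The gripper opens to 85 mm and grips with 20 to 120 N. Pads are 22 mm wide; open, the fingers measure 114 mm over their backs; the gripper's body (76 mm by 85 mm) begins 54 mm behind the grasp point. The pads swing forward as they close: fully open they stand 13 mm farther back than shut.
Start: joints at [-1.268, 0.326, -0.193, 1.052, 0, 1.437], TCP at [0.233, -0.498, 0.231] pointing down, gripper open.
Joint ranges: [-2.65, 2.65], [-0.97, 1.79], [-1.3, 1.35], [-1.93, 2.1], [-1.47, 1.37], [-3.14, 3.14]. Speed limits (rad/s): [2.57, 2.57, 3.14, 3.14, 3.14, 3.14].

INTERFACE

Orientations are given as a rotation vector (axis times angle).
In Python, from plant import bot, workorder, readout, grab_frame, camera_params gives the robot as it stands (bot), with the cameras as plain functions, the job (workorder) and the readings (readout).
- The arm moves only by the shell command python3 shift.py 'ROWS'. ROWS is a JSON list of rows, 1 to 8 of them, each of 5 numbers: the finger opening in m, then dx, dy, dz in m, then a turn about the tool's z in rad; each row shifts and turns the commanded pose from where the row before left it, along the tool's axes as they then stand; what a row does not reach is not made up. A row lasts 1/10 s, in which the tool goes at most 0.05 m and 0.15 rad, less where a joint would pass 70% of its speed; a pose out of reach is approached as far as the arm can. The fingers move at their own pace and stop on an object; the grip force is fixed at half the most. Time passes only in rows, so rows that do not move let the fingers close. It prints the time, the measured TCP pose, the force, the opening and the grip force at its end.
- readout.observe(): the state, without advancing time (a new reading comes with each control period).
- grab_frame(name): name is "scene" or "top" or "wrist"; returns the picture (384x512x3 uint8, red, green, blue); there is no depth.
- camera_params(name): a dict with "camera_matrix" (3x3 intrinsics, pixels), "rvec" (rotation vector, rad) and "tvec" (3), from world to camera coordinates, as OpenCV has them; the wrist camera has in their place "T_tool_cam" (4x4, takes a point from camera to tool coordinates, whose origin is the TCP and whose axes are the flange's). Camera axes: x right, y down, z forward; pixel columns grow to the right and rows downward; lengths in m; the calibration is good to about 2 mm. A picture is of the moment at which its call begins: read the wrist's pose just before it. camera_params takes no time and is no camera call.
- workorder.hand_in(): hands the job in; it is judged then, once.
The state is a dict: "t": time; "joint_pos": joint angles; "qd": joint speeds; "joint_torque": joint torques, N m; "ee_pos": TCP position; "tool_rot": TCP orientation; "force": force on the tool from outside, world axes, zero at the start; "wrist_torque": the same for the moment, N m; "finger_gap": finger opening in m; "finger_force": force on a finger pad.
Only numpy, scipy, OpenCV 4.12 (cv2) and the standard library are available. Lean on these libraries where they do the work, as an engineer would, in place of code of your own. Each camera call takes 0.05 s, during which the arm holds its last target. There are 200 camera calls.

TASK

Push the vegetable cutter's spring bar back with the forked key, its prongs either side of the guide rod and against the collar (not with the robot's fingers), until the L-shaped insert pops up. Then lay the key flat on the worktop clear of cutter and tray, take the insert out by its fin and pack it flat in the tray, turned so that it interlocks with the spare insert already lying there. Do not lift the spare insert out, and leave the other things alone.

Things in the scene. Friction and masses are not known exactly. Their poses are not given: they have to be found in the camera images.
- cutter: Grey block, fixed, x -46 to 62, y -62 to 76, 43 mm high; origin on the worktop under the seated insert's origin, same axes; robot side is -x. Guide posts to z 70 mm stand 2 mm off the insert's edges. Seated, the insert's underside is at z 45 mm; once freed a spring pad lifts it 20 mm and keeps it there; lift it out straight up.
- rod_end (a point): Free end of the fixed guide rod, 8 mm thick, along the cutter's x; at x -112, y 7, z 50 mm of the cutter. The collar slides on this rod.
- collar (a point): Centre of the outer face of the spring bar's steel collar, a disc 36 mm across and 6 mm thick, normal along the cutter's x. With the bar home it is at x -96, y 7, z 50 mm of the cutter; 16 mm of rod stand out past it. Axes as the cutter's.
- spring_bar (a joint): Travel (m) of the bar (collar, cross bar, two side arms) along the cutter's +x: 0 home, stop 0.017. A tongue on each arm covers the insert's rim; from 0.012 to the stop the tongues are over the insert's notches and it rises. Spring 3 N at 0, 8 N at the stop; let go, it returns home, passing under the risen insert.
- insert: L-shaped white plate 8 mm thick with an upright fin, about 0.12 kg. Origin on the underside below the fin's middle, z up. Outline: square x -35 to 49, y -35 to 49 mm without the quarter x > 7, y > 7. Notches 8 mm deep in its rim: edge y -35, x 6 to 24; edge y 49, x -18 to 0. Starts locked in the cutter.
- fin_top (a point): Middle of the top of the insert's grip fin: 48 mm above the insert's origin. The fin is 40 mm long along the insert's x, 12 mm thick (y) and 40 mm high, from the plate's top (z 8) to z 48 mm.
- spare: Same part as the insert, same frame; loose, in one end of the tray, axes within 0.02 rad of the tray's. Turned half a turn from it, the insert interlocks with it to a rectangle 126 x 84 mm: the insert's origin is then at x 56, y 14 mm of the spare's frame, or up to about 8 mm more in x and y (play).
- tray: Low grey open tray, fixed; 144 (x) x 102 (y) mm outside, 136 x 94 inside, 16 mm high, walls 4 mm, floor top at z 4 mm. Origin under its centre. The spare lies towards -x, -y, its origin near (-31, -10) mm. The free L-shaped space is towards +x, +y: the insert's origin belongs near (28, 7) mm, its axes turned by pi from the tray's.
- key: Forked key lying along its x, 150 mm long; origin on the underside at mid-length, near its centre of mass, z up. Black handle x -75 to 22 mm, 18 wide (y), 20 high. Steel fork points to +x: crotch at x 37, two prongs 8 mm wide to x 75, gap between them 16 mm, prongs z 5 to 15 mm. about 0.12 kg.
- egg_cup: Cream egg cup 49 mm wide, 62 mm high, bystander; origin at its foot.
- spice_jar: Spice jar with a red lid, 45 mm wide, 106 mm high, bystander; origin at its foot.
- mug: White mug, 82 mm wide, 94 mm high, bystander; origin at its foot.

How it is judged:
On the way:
1. the forked key presses the spring bar back and the insert has risen free of its tongues (value of joint spring_bar above 0.01 m and contact force between key and spring_bar above 1 N and z of insert in the frame of cutter above 0.059 m), for 0.1 s.
At the end, for the whole second after the job is handed in: Insert flat on the tray floor (3.5 mm, 0.06 rad), origin within 10 mm in x and y of (28, 7) mm in the tray; spare flat in the tray; spring bar home (3 mm); key lying level on the worktop (origin below 25 mm, 0.15 rad), touching neither cutter nor tray; insert and key at rest (value of joint spring_bar below 0.003 m and z of each of insert, spare in the frame of tray below 0.0075 m and angle between each of insert, spare's own z axis and vertical below 0.06 rad and x of insert in the frame of tray between 0.018 and 0.038 m and y of insert in the frame of tray between -0.003 and 0.017 m and height (world z) of key below 0.025 m and angle between key's own x axis and vertical between 1.42 and 1.72 rad and contact force between key and cutter below 0.1 N and contact force between key and tray below 0.1 N and linear speed of each of insert, key below 0.02 m/s).
It fails at once if the robot itself pushes the spring bar (over 1.5 N) (contact force between any of the fingers, the arm and spring_bar above 1.5 N).
It fails at once if the spare is lifted out of the tray (over 20 mm) (z of spare in the frame of tray above 0.024 m).
It fails at once if a bystander (egg cup, spice jar, mug) is moved by over 20 mm (distance of any of egg_cup, spice_jar, mug from where it was at the start of the episode above 0.02 m).
It also fails if it takes over 58 s, if anything falls off the work surface, if the arm or the gripper's body presses on something with over 40 N, if the wrist force passes 120 N, or if a joint passes its speed limit or range.

## Working session

There is one attempt and no reset: what is moved stays moved. The work goes in short steps, Python scripts to look and compute and a shell command to move; the robot and the scene stay as the last step left them, time stands still between calls to the robot, and variables do not carry over. Pictures are saved under pics/ and viewed, at most 10 in all, crops included, and the job is handed in when it is done.

```bash
ls; mkdir -p pics; cat > h.py <<'E'
import numpy as np,cv2
from plant import bot, workorder, readout, grab_frame, camera_params
def P(name):
    p=camera_params(name);K=np.array(p["camera_matrix"])
    if "rvec" in p:
        R=cv2.Rodrigues(np.array(p["rvec"],float))[0];t=np.array(p["tvec"],float).ravel()
    else:
        o=readout.observe();T=np.eye(4);T[:3,:3]=cv2.Rodrigues(np.array(o["tool_rot"],float))[0];T[:3,3]=o["ee_pos"]
        M=np.linalg.inv(T@np.array(p["T_tool_cam"]));R=M[:3,:3];t=M[:3,3]
    return K@np.c_[R,t]
def tri(Pa,a,Pb,b):
    X=cv2.triangulatePoints(Pa,Pb,np.array(a,float).reshape(2,1),np.array(b,float).reshape(2,1)).ravel();return X[:3]/X[3]
def onz(Pm,uv,z):
    u,v=uv;A=np.array([Pm[0]-u*Pm[2],Pm[1]-v*Pm[2]]);return np.linalg.solve(A[:,:2],-(A[:,2]*z+A[:,3]))
def proj(Pm,X):
    h=np.c_[np.atleast_2d(X),np.ones(len(np.atleast_2d(X)))]@Pm.T;return h[:,:2]/h[:,2:]
E
python3 - <<'E'
from h import *
print(bot.pinch_z,readout.observe()["tool_rot"],readout.observe()["t"])
for n in("scene","top"):
    im=grab_frame(n)[:,:,::-1];cv2.imwrite(f"pics/{n}raw.png",im)
    cv2.imwrite(f"pics/{n}0.png",cv2.resize(im,(800,600),interpolation=cv2.INTER_CUBIC))
E
```

```text
pics
plant.py
shift.py
0.0187 [-3.06529147e+00 -6.80309048e-01  2.02140437e-04] 0.0
```

View pics/top0.png

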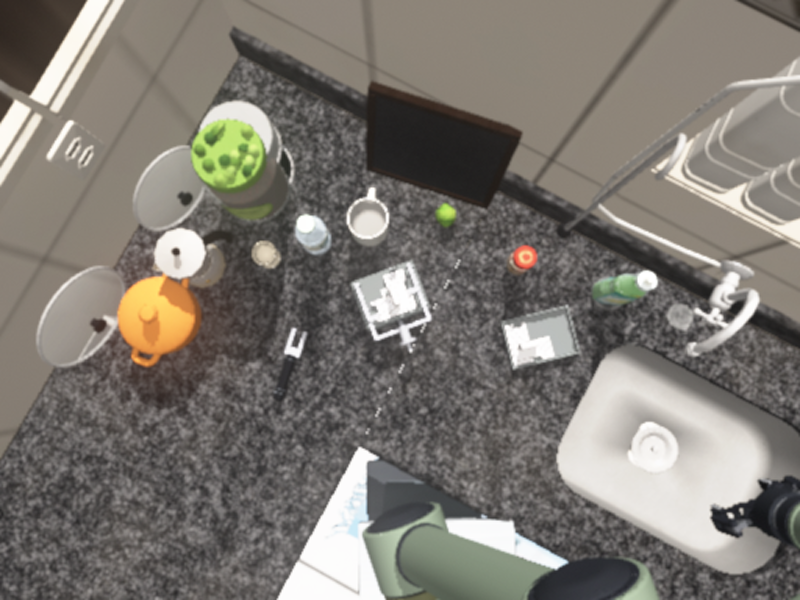

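View pics/scene0.png

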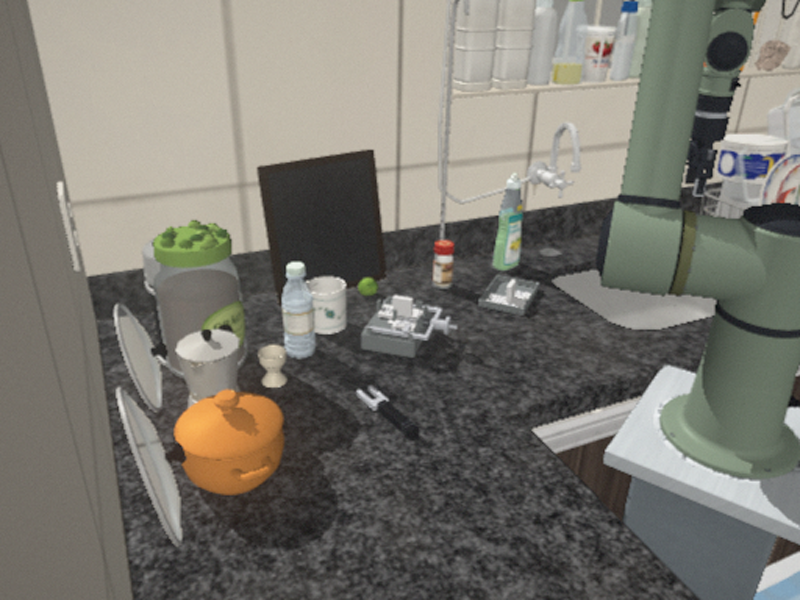

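Top view (800x600): key from tail (279,402) to fork (298,332); cutter centre ~(392,302) with collar at (406,335); tray ~(540,338); egg cup (266,252), mug (368,220), jar (524,258). The scene view shows the same layout: key (385,410), cutter (400,325), tray (510,295).

```bash
python3 - <<'E'
from h import *
s=512/800;A=P("top");B=P("scene")
for n,uv,z in [("keytail",(279,402),.02),("keytip",(298,332),.015),("cutter",(392,302),.043),("collar",(406,335),.05),("fin",(402,285),.093),("tray",(540,338),.016),("jar",(524,258),.106),("mug",(368,220),.09),("bottle",(312,235),.1)]:
    print(n,onz(A,np.array(uv)*s,z).round(3))
print(tri(A,np.array((279,402))*s,B,np.array((415,434))*s),tri(A,np.array((406,335))*s,B,np.array((452,327))*s))
o=readout.observe();print(o["ee_pos"],cv2.Rodrigues(np.array(o["tool_rot"]))[0].round(3));print(camera_params("wrist"))
a=cv2.imread("pics/topraw.png")[150:265,170:380];print(a.shape)
cv2.imwrite("pics/c1.png",cv2.resize(a,None,fx=3.8,fy=3.8,interpolation=cv2.INTER_CUBIC))
E
```

```text
keytail [0.4   0.311]
keytip [0.542 0.271]
cutter [0.596 0.075]
collar [0.528 0.048]
fin [0.625 0.054]
tray [ 0.515 -0.23 ]
jar [ 0.67  -0.187]
mug [0.757 0.118]
bottle [0.728 0.228]
[0.40361429 0.31515461 0.0080346 ] [0.51938556 0.04306526 0.04347336]
[ 0.23254155 -0.49786025  0.23059141] [[ 0.906  0.423 -0.   ]
 [ 0.423 -0.906  0.001]
 [ 0.    -0.002 -1.   ]]
{'camera_matrix': array([[332.051569  ,   0.        , 254.08507638],
       [  0.        , 332.051569  , 197.73521097],
       [  0.        ,   0.        ,   1.        ]]), 'T_tool_cam': array([[ 3.83517129e-04, -9.49159767e-01, -3.14794518e-01,
         8.10929682e-02],
       [ 9.99999729e-01,  5.61740008e-04, -4.75433916e-04,
         1.10750864e-03],
       [ 6.28095421e-04, -3.14794251e-01,  9.49159726e-01,
        -1.42678491e-01],
       [ 0.00000000e+00,  0.00000000e+00,  0.00000000e+00,
         1.00000000e+00]])}
(115, 210, 3)
```

View crop.

View pics/c1.png

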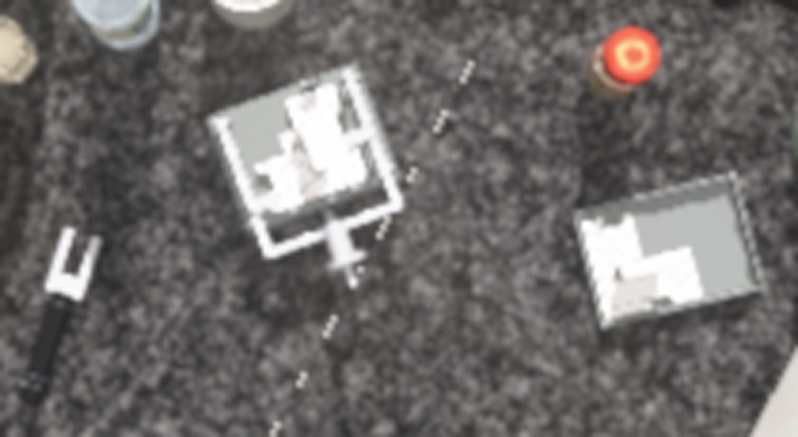

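```bash
python3 shift.py '[[0.085,0.04,0,-0.03,-0.15],[0.085,0.04,-0.03,0,-0.15],[0.085,0.04,-0.03,0,-0.15],[0.085,0.03,-0.04,0,-0.15],[0.085,0.02,-0.04,0,-0.15],[0.085,0.02,-0.045,0,-0.15],[0.085,0.01,-0.045,0,-0.15],[0.085,0,-0.045,0,-0.15]]'
```

```text
t: 0.9
ee_pos: [0.1513, -0.2398, 0.2611]
tool_rot: [-2.194, -2.247, -0.001]
force: [0.2, -1.5, 0.3]
finger_gap: 0.0849
finger_force: 0.0
```

Crop (3.8x, origin 170,150): key tail (33,398), tips (68,230)/(98,238); collar disc centre ~(348,262), rod end (354,282); cutter yaw seems a few tenths; tray corners (577,212), (737,175), (760,290), (603,327), with the spare at its left end.

```bash
python3 shift.py '[[0.085,0.015,0.035,-0.005,-0.15],[0.085,0.01,0.037,-0.005,-0.15],[0.085,0.004,0.038,-0.005,-0.15],[0.085,-0.002,0.038,-0.005,-0.15],[0.085,-0.007,0.0375,-0.005,-0.15],[0.085,-0.013,0.036,-0.005,-0.15],[0.085,-0.018,0.034,-0.005,-0.15],[0.085,-0.023,0.031,-0.005,-0.15]]'; python3 shift.py '[[0.085,0,0,0,0],[0.085,0,0,0,0],[0.085,0,0,0,0]]'; python3 - <<'E'
from h import *
np.save("P1.npy",P("wrist"));im=grab_frame("wrist")[:,:,::-1];cv2.imwrite("pics/w1raw.png",im)
cv2.imwrite("pics/w1.png",cv2.resize(im,(800,600),interpolation=cv2.INTER_CUBIC))
E
```

```text
t: 1.7
ee_pos: [0.4327, -0.1159, 0.3015]
tool_rot: [-0.545, -3.094, 0.0]
force: [-0.4, -0.7, -0.5]
finger_gap: 0.0851
finger_force: 0.0
t: 2.0
ee_pos: [0.4305, -0.1171, 0.3012]
tool_rot: [-0.557, -3.09, -0.0]
force: [-0.6, -0.2, -0.4]
finger_gap: 0.0848
finger_force: 0.0
```

View pics/w1.png

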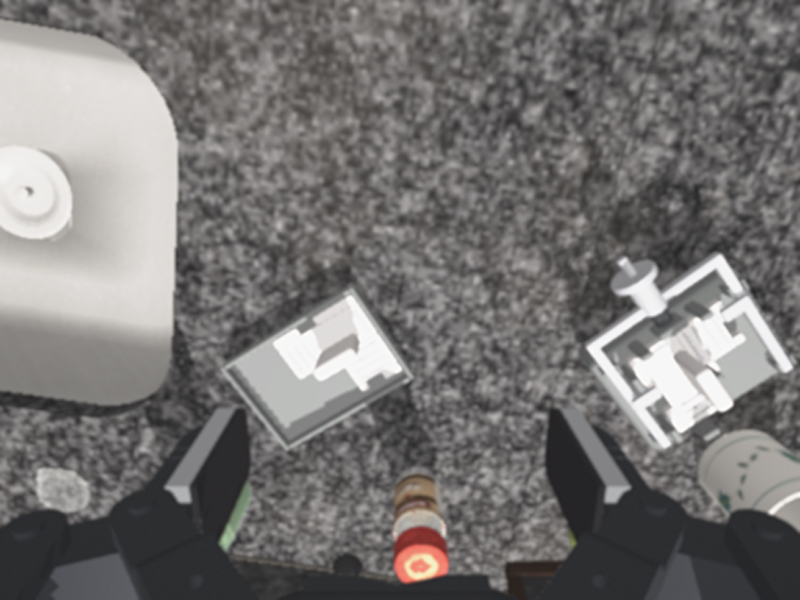

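w1 shows tray rim corners at (225,368),(352,290),(411,378),(289,447), fork-free cutter with collar disc centre (634,278), rod end (622,262), bar corners (720,256),(590,347), mug at right. Now a second wrist place over key/cutter.

```bash
python3 shift.py '[[0.085,0.015,0.04,0,0],[0.085,0.015,0.04,0,0],[0.085,0.015,0.04,0,0],[0.085,0.015,0.04,0,0],[0.085,0.015,0.04,0,0],[0.085,0.015,0.04,0,0],[0.085,0,0,0,0],[0.085,0,0,0,0]]'; python3 shift.py '[[0.085,0,0,0,0],[0.085,0,0,0,0]]';python3 - <<'E'
from h import *
np.save("P2.npy",P("wrist"));im=grab_frame("wrist")[:,:,::-1];cv2.imwrite("pics/w2raw.png",im)
cv2.imwrite("pics/w2.png",cv2.resize(im,(800,600),interpolation=cv2.INTER_CUBIC))
E
```

```text
t: 2.85
ee_pos: [0.43, 0.1391, 0.3016]
tool_rot: [-0.554, -3.092, 0.001]
force: [0.3, 0.8, 0.4]
finger_gap: 0.0853
finger_force: 0.0
t: 3.05
ee_pos: [0.4307, 0.1378, 0.3017]
tool_rot: [0.56, 3.091, -0.0]
force: [-0.2, 0.8, -0.1]
finger_gap: 0.0853
finger_force: 0.0
```

View pics/w2.png

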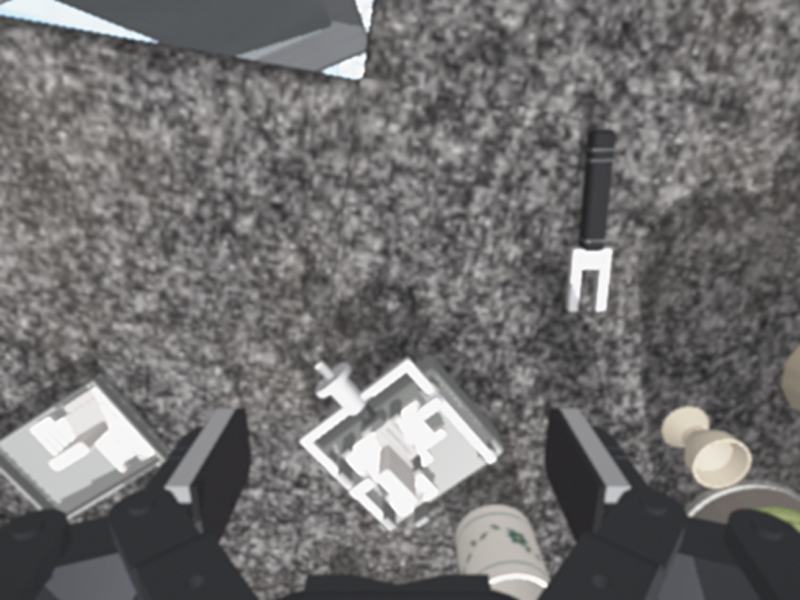

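```bash
python3 - <<'E'
from h import *
s=512/800;A=np.load("P1.npy");B=np.load("P2.npy");T=P("top")
f=lambda a,b:print(n,tri(A,np.array(a)*s,B,np.array(b)*s).round(4))
for n,a,b in [("trayA",(352,290),(95,380)),("trayB",(411,378),(163,457)),("trayC",(289,447),(68,517)),("rodend",(622,262),(320,367)),("collar",(634,278),(333,381)),("barL",(720,256),(408,362)),("barR",(590,347),(304,441)),("cutfarR",(663,447),(392,527))]: f(a,b)
r=np.array((170,150.));
for n,a,b in [("tail",(33,398),(601,130)),("tipmid",(83,233),(587,308))]:
    print(n,tri(T,r+np.array(a)/3.8,B,np.array(b)*s).round(4))
for n,b,z in [("tail",(601,131),.02),("hend",(595,246),.02),("hL",(605,246),.02),("hR",(583,246),.02),("tipL",(602,309),.015),("tipR",(573,309),.015)]: print(n,onz(B,np.array(b)*s,z).round(4))
c=[onz(A,np.array(q)*s,.016) for q in [(225,368),(352,290),(411,378),(289,447)]];c=np.array(c);print(c.round(4),c.mean(0),np.linalg.norm(np.diff(c,axis=0),axis=1),[np.arctan2(*(c[i]-c[j])[::-1]) for i,j in((0,1),(3,2),(1,2),(0,3))])
a=cv2.imread("pics/w1raw.png")[150:300,360:512];b=cv2.imread("pics/w2raw.png")[215:350,180:332]
x=np.zeros((600,800,3),np.uint8);
x[:395,:400]=cv2.resize(a,(400,395),interpolation=cv2.INTER_CUBIC);x[:355,400:]=cv2.resize(b,(400,355),interpolation=cv2.INTER_CUBIC)
k=cv2.imread("pics/w2raw.png")[75:205,355:405];x[395:475,:208]=0
k=cv2.rotate(k,cv2.ROTATE_90_COUNTERCLOCKWISE);x[400:600,:520]=cv2.resize(k,(520,200),interpolation=cv2.INTER_CUBIC)
cv2.imwrite("pics/c2.png",x)
E
```

```text
trayA [ 0.4583 -0.17    0.011 ]
trayB [ 0.5537 -0.1504  0.0124]
trayC [ 0.5918 -0.2933 -0.0062]
rodend [0.5025 0.042  0.0504]
collar [0.5177 0.0475 0.0517]
barL [0.5227 0.1124 0.0535]
barR [0.5625 0.0014 0.0514]
cutfarR [0.6788 0.0397 0.0479]
tail [0.4073 0.3103 0.0277]
tipmid [0.5455 0.2683 0.0172]
tail [0.4067 0.3147]
hend [0.4932 0.289 ]
hL [0.4961 0.2967]
hR [0.4897 0.2797]
tipL [0.5514 0.2829]
tipR [0.5426 0.2592]
[[ 0.4862 -0.3039]
 [ 0.4582 -0.1691]
 [ 0.554  -0.15  ]
 [ 0.5815 -0.2835]] [ 0.5199814 -0.2266132] [0.13763388 0.09771171 0.1362627 ] [np.float64(-1.3661904952320434), np.float64(-1.3676787184360608), np.float64(-2.9446703390180953), np.float64(-2.9306224684049362)]
```

View pics/c2.png

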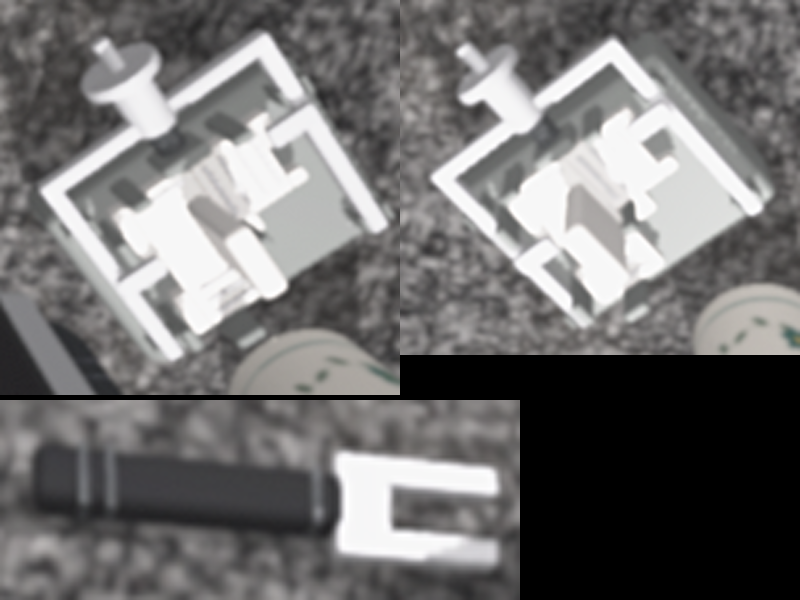

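Crop shows (left w1, right w2) collar discs at (120,72)/(488,77), rod ends (102,48)/(466,52), bar corners and arm ends clearly; bottom: key with tail (36,476), handle end (328,499), fork tips mid (497,514).

```bash
python3 - <<'E'
from h import *
from scipy.optimize import least_squares
A=np.load("P1.npy");B=np.load("P2.npy");q=2.632
X={}
for n,a,b in [("rod",(102,48),(66,52)),("collar",(120,72),(88,77)),("barL",(267,35),(215,40)),("barR",(42,190),(32,178)),("endL",(387,225),(368,205)),("endR",(175,360),(185,326))]:
    X[n]=tri(A,np.array((360,150))+np.array(a)/q,B,np.array((180,215))+np.array(b)/q);print(n,X[n].round(4))
an=lambda a,b:np.arctan2(*(X[b]-X[a])[:2][::-1])
print(an("rod","collar"),an("barL","endL"),an("barR","endR"),an("barR","barL")-np.pi/2)
al=np.mean([an("barL","endL"),an("barR","endR"),an("barR","barL")-np.pi/2]);c,s=np.cos(al),np.sin(al);R=np.array([[c,-s],[s,c]])
for n,l in(("rod",(-.112,.007)),("collar",(-.096,.007))):print(al,n,"origin",X[n][:2]-R@l)
t=onz(B,(386,84),.018);h=onz(B,(380.25,156.25),.02);p=onz(B,(376.5,199.25),.015)
print(t,h,p,np.arctan2(*(p-t)[::-1]),np.linalg.norm(p-t),np.linalg.norm(h-t))
E
```

```text
rod [0.5028 0.0425 0.0507]
collar [0.5178 0.0476 0.0514]
barL [0.5221 0.1136 0.0526]
barR [ 0.5609 -0.001   0.0534]
endL [0.6415 0.1561 0.0477]
endR [0.6755 0.04   0.0546]
0.3335163902336441 0.3417663986435206 0.34388642748363946 0.3264470853898269
0.33736663717232895 rod origin [0.61083917 0.07292415]
0.33736663717232895 collar origin [0.61071616 0.07281634]
[0.40765319 0.31695313] [0.49144093 0.28867056] [0.5493088  0.27119289] -0.31245688432152224 0.14886340042935434 0.08843240000108062
```

```bash
python3 shift.py '[[0.06,0.005,0.0324,0.035,-0.049],[0.06,0.005,0.0324,0.035,0],[0.06,0.005,0.0324,0.035,0],[0.06,0.005,0.0324,0.035,0],[0.06,0.0057,0.0325,0.035,0],[0.06,0,0,0,0],[0.06,0,0,0,0],[0.06,0,0,0,0]]'; cat > d.py <<'E'
import sys
from h import *
x,y,z,yaw=map(float,sys.argv[1:5]);o=readout.observe();r=np.array(o["tool_rot"]);R=cv2.Rodrigues(r)[0]
psi=np.arctan2(R[1,0],R[0,0]);d=R.T@(np.array([x,y,z])-o["ee_pos"])
print("d",d.round(4),"turn",round(-(np.mod(yaw-psi+np.pi,2*np.pi)-np.pi),4),"gap",o["finger_gap"],"tilt",R[:,2].round(3))
E
python3 d.py .4636 .2987 .002 2.832
```

```text
t: 3.9
ee_pos: [0.4575, 0.3003, 0.1277]
tool_rot: [0.482, 3.103, 0.001]
force: [0.6, 0.9, 0.1]
finger_gap: 0.06
finger_force: 0.0
d [-0.0061  0.0002  0.1257] turn 0.0015 gap 0.060004086577815925 tilt [ 0.001  0.    -1.   ]
```

```bash
python3 - <<'E'
from h import *
im=grab_frame("wrist")[:,:,::-1];Q=P("wrist")
c,s=np.cos(-.31),np.sin(-.31);k=np.array([.478,.2941])
for l,z in(((-.075,0),.018),((.075,.016),.015),((.075,-.016),.015),((.022,0),.02)):
    p=proj(Q,np.r_[k+np.array([[c,-s],[s,c]])@l,z])[0];cv2.circle(im:=im.copy(),tuple(int(v) for v in p),3,(0,0,255),1)
cv2.imwrite("pics/w3.png",cv2.resize(im,(800,600)))
E
```

```text
(no output)
```

View pics/w3.png

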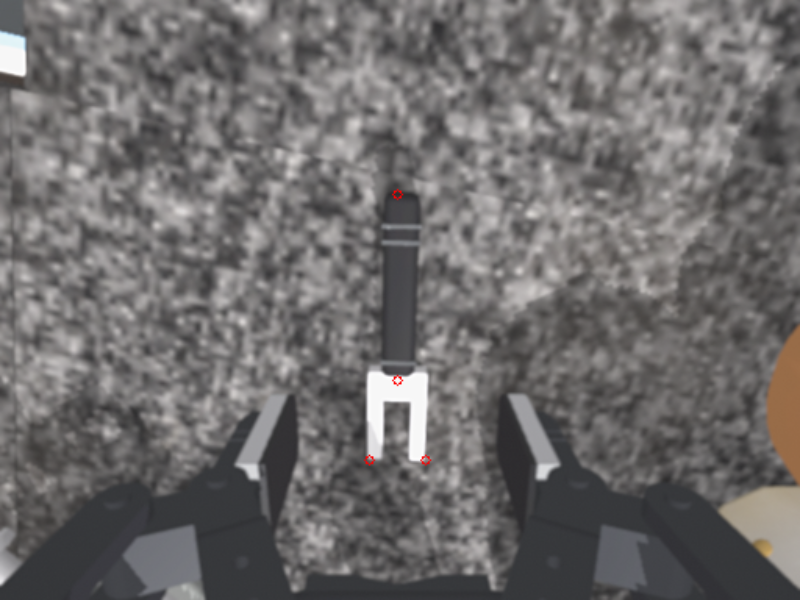

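w3: predicted key points (red) coincide with tips (370,460),(426,460) and the tail lies 5 px right (402,195), so yaw about -0.325.

```bash
python3 shift.py '[[0.06,-0.006,0.0014,0.04,0.016],[0.06,0,0,0.04,0],[0.06,0,0,0.03,0],[0.06,0,0,0.014,0],[0.06,0,0,0,0],[0.06,0,0,0,0]]';python3 d.py .4636 .300 .002 2.817
```

```text
t: 4.55
ee_pos: [0.464, 0.3005, 0.0041]
tool_rot: [0.506, 3.099, 0.002]
force: [0.3, 0.3, 0.9]
finger_gap: 0.0602
finger_force: 0.0
d [ 0.0002 -0.0006  0.0021] turn 0.001 gap 0.060229287995627 tilt [ 0.002  0.001 -1.   ]
```

```bash
python3 shift.py '[[0.06,0,0,0.002,0],[0.0,0,0,0,0],[0.0,0,0,0,0],[0.0,0,0,0,0],[0.0,0,0,0,0],[0.0,0,0,0,0],[0.0,0,0,0,0],[0.0,0,0,0,0]]'
```

```text
t: 5.35
ee_pos: [0.4633, 0.301, 0.0014]
tool_rot: [0.504, 3.1, 0.001]
force: [-1.2, -0.8, 5.6]
finger_gap: 0.0163
finger_force: 60.0
```

```bash
python3 shift.py '[[0,0,0,-0.03,0],[0,0,0,-0.03,0],[0,0,0,-0.03,0],[0,0,0,0,0]]' | head -3;python3 shift.py '[[0,-0.0058,-0.042,0,-0.0947],[0,-0.0019,-0.0423,0,-0.0947],[0,0.002,-0.0424,0,-0.0947],[0,0.006,-0.042,0,-0.0947],[0,0.01,-0.0412,0,-0.0947],[0,0.014,-0.04,0,-0.0947],[0,0.018,-0.0385,0,-0.0947],[0,0,0,0,0]]'; python3 shift.py '[[0,0,0,0,0],[0,0,0,0,0]]'>/dev/null; python3 d.py .408 .009 .042 3.48;  python3 - <<'E'
from h import *
im=grab_frame("wrist")[:,:,::-1].copy();Q=P("wrist");o=readout.observe();R=cv2.Rodrigues(np.array(o["tool_rot"]))[0]
# expected prongs: tool coords x=-.0905,y=+-.008/.016, height of prong top: key z15 -> tool z
for x,y in((-.0905,.008),(-.0905,-.008),(-.0905,.016),(-.0905,-.016),(-.0525,0)):
    X=R@np.array([x,y,.0014-.015])+o["ee_pos"];p=proj(Q,X)[0];cv2.circle(im,tuple(int(v) for v in p),3,(0,0,255),1)
c,s=np.cos(.338),np.sin(.338)
for l in((-.112,.007,.05),(-.096,.007,.05),(-.096,.025,.05),(-.096,-.011,.05)):
    p=proj(Q,np.r_[np.array([.6108,.0729])+np.array([[c,-s],[s,c]])@l[:2],l[2]])[0];cv2.circle(im,tuple(int(v) for v in p),3,(255,0,0),1)
cv2.imwrite("pics/w4.png",cv2.resize(im,(800,600)))
E
```

```text
t: 5.75
ee_pos: [0.4654, 0.3022, 0.0945]
tool_rot: [0.503, 3.095, 0.006]
t: 6.55
ee_pos: [0.407, 0.0051, 0.0899]
tool_rot: [0.523, -3.096, 0.002]
force: [0.7, 0.9, -0.8]
finger_gap: 0.0165
finger_force: 59.4
d [ 0.0005 -0.0005  0.0483] turn 0.0024 gap 0.016662852369714706 tilt [-0.001  0.001 -1.   ]
```

View pics/w4.png

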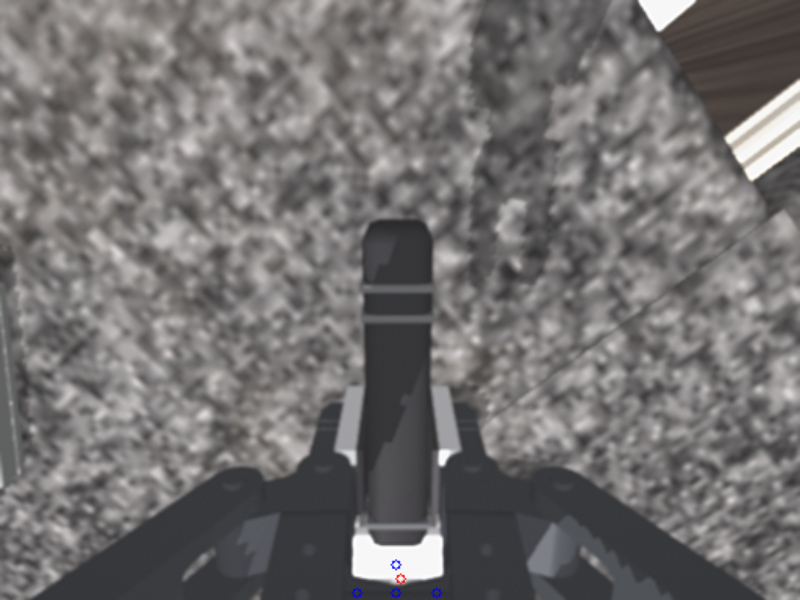

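w4: key straight along the tool (handle centre 398, fork root (398,555)), crotch at the expected (400,578); pads grip the handle. Lower and advance.

```bash
python3 shift.py '[[0,0,0,0.025,0],[0,0,0,0.0233,0],[0,0,0,0,0],[0,0,0,0,0],[0,0,0,0,0]]';python3 d.py .408 .009 .042 3.48; python3 shift.py '[[0,-0.01,0,0,0],[0,-0.01,0,0,0],[0,-0.003,0,0,0],[0,0,0,0,0],[0,0,0,0,0]]'; python3 - <<'E'
from h import *
a=grab_frame("top")[:,:,::-1][165:225,225:285];b=grab_frame("scene")[:,:,::-1][180:240,225:305]
cv2.imwrite("pics/c3.png",np.hstack([cv2.resize(a,(340,340),interpolation=cv2.INTER_CUBIC),cv2.resize(b,(453,340),interpolation=cv2.INTER_CUBIC)]))
E
```

```text
t: 7.3
ee_pos: [0.4093, 0.0094, 0.0431]
tool_rot: [-0.534, 3.095, -0.001]
force: [0.3, -0.2, -1.2]
finger_gap: 0.0166
finger_force: 59.3
d [0.0013 0.0001 0.0011] turn 0.0034 gap 0.016550676051101276 tilt [ 0.001 -0.    -1.   ]
t: 7.8
ee_pos: [0.4302, 0.0165, 0.0423]
tool_rot: [0.532, -3.096, 0.0]
force: [-1.5, -1.8, -0.5]
finger_gap: 0.0169
finger_force: 59.5
```

View pics/c3.png

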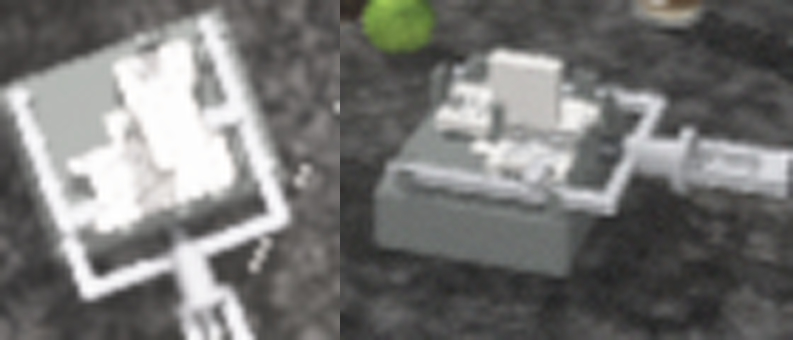

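The fork straddles the rod just in front of the collar at (195,300) in the crop, at the collar's height. Push.

```bash
python3 shift.py '[[0,-0.004,0,0,0],[0,-0.004,0,0,0],[0,0,0,0,0]]'; python3 shift.py '[[0,-0.004,0,0,0],[0,-0.004,0,0,0],[0,-0.002,0,0,0],[0,0,0,0,0],[0,0,0,0,0]]'; python3 d.py .4493 .0228 .042 3.48
```

```text
t: 8.2
ee_pos: [0.4365, 0.0189, 0.0421]
tool_rot: [0.531, -3.094, 0.001]
force: [-5.0, -1.9, 0.5]
finger_gap: 0.0167
finger_force: 59.7
t: 8.7
ee_pos: [0.4445, 0.0219, 0.0418]
tool_rot: [0.53, -3.091, 0.002]
force: [-7.3, -3.7, 2.6]
finger_gap: 0.0165
finger_force: 59.8
d [-0.0048 -0.0008 -0.0003] turn 0.0011 gap 0.016522678158341648 tilt [-0.005 -0.002 -1.   ]
```

```bash
python3 shift.py '[[0,-0.003,0,0,0],[0,-0.001,0,0,0],[0,0,0,0,0],[0,0,0,0,0],[0,0,0,0,0]]'; python3 - <<'E'
from h import *
a=grab_frame("top")[:,:,::-1][165:225,225:285];b=grab_frame("scene")[:,:,::-1][180:240,225:305]
cv2.imwrite("pics/c4.png",np.hstack([cv2.resize(a,(340,340),interpolation=cv2.INTER_CUBIC),cv2.resize(b,(453,340),interpolation=cv2.INTER_CUBIC)]))
E
```

```text
t: 9.2
ee_pos: [0.4449, 0.0225, 0.0411]
tool_rot: [0.527, -3.086, 0.003]
force: [-12.9, -5.7, 4.2]
finger_gap: 0.0163
finger_force: 60.1
```

View pics/c4.png

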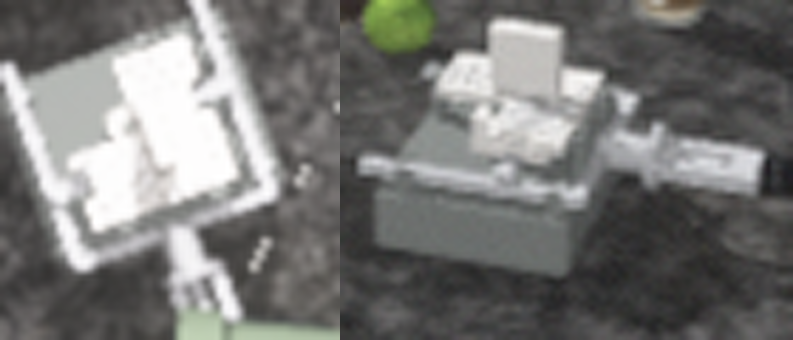

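The insert has popped up (fin top from (525,50) to (525,20) in the scene crop) with the bar at its stop. Back off and lay the key down.

```bash
python3 shift.py '[[0,0.005,0,0,0],[0,0.01,0,0,0],[0,0.02,0,0,0],[0,0.025,0,0,0],[0,0.025,0,0,0],[0,0,0,0,0],[0,0,0,0,0]]'; python3 shift.py '[[0,0,0,0.02,0],[0,0,0,0.015,0],[0,0,0,0.002,0],[0,0,0,0,0],[0,0,0,0,0]]'
```

```text
t: 10.0
ee_pos: [0.3719, -0.0046, 0.0427]
tool_rot: [-0.531, 3.094, -0.0]
force: [1.4, -0.8, -1.2]
finger_gap: 0.0168
finger_force: 59.3
t: 10.5
ee_pos: [0.3718, -0.0045, 0.0058]
tool_rot: [-0.533, 3.095, -0.0]
force: [-0.0, -0.4, 0.1]
finger_gap: 0.0162
finger_force: 59.4
```

```bash
python3 shift.py '[[0,0,0,0.002,0],[0,0,0,0.0015,0],[0,0,0,0.001,0],[0,0,0,0,0]]'; python3 shift.py '[[0.05,0,0,0,0],[0.05,0,0,0,0],[0.05,0,0,0,0],[0.05,0,0,0,0],[0.05,0,0,-0.02,0],[0.05,0,0,-0.04,0],[0.05,0,0,-0.045,0],[0.05,0,0,-0.04,0]]'; python3 d.py .6108 .0729 .17 3.48
```

```text
t: 10.9
ee_pos: [0.3712, -0.0045, 0.0014]
tool_rot: [-0.532, 3.095, -0.0]
force: [-1.5, 0.8, 7.8]
finger_gap: 0.0165
finger_force: 60.5
t: 11.7
ee_pos: [0.3705, -0.0044, 0.1476]
tool_rot: [0.532, -3.096, -0.0]
force: [1.1, -0.6, -0.8]
finger_gap: 0.0499
finger_force: 0.0
d [-0.2523 -0.0074 -0.0224] turn 0.0021 gap 0.04986120094611078 tilt [-0.  0. -1.]
```

```bash
python3 shift.py '[[0.05,-0.04,0,-0.02,0],[0.05,-0.04,0,-0.02,0],[0.05,-0.04,0,-0.01,0],[0.05,-0.01,0,0,0],[0.05,0,0,0,0],[0.05,0,0,0,0]]'|head -2; cat > g.py <<'E'
import sys
from h import *
n=sys.argv[1];np.save(f"P{n}.npy",P("wrist"));cv2.imwrite(f"pics/w{n}raw.png",grab_frame("wrist")[:,:,::-1])
E
python3 g.py 5; python3 shift.py '[[0.05,-0.04,0,0,0],[0.05,-0.03,0,0,0],[0.05,0,0,0,0],[0.05,0,0,0,0]]'|head -2; python3 g.py 6;python3 -c "
import cv2,numpy as np
x=[cv2.resize(cv2.imread(f'pics/w{i}raw.png')[100:384,130:390],(400,437),interpolation=cv2.INTER_CUBIC) for i in(5,6)]
cv2.imwrite('pics/c5.png',np.hstack(x))"
```

```text
t: 12.3
ee_pos: [0.4914, 0.0389, 0.1947]
t: 12.75
ee_pos: [0.5577, 0.062, 0.195]
```

View pics/c5.png

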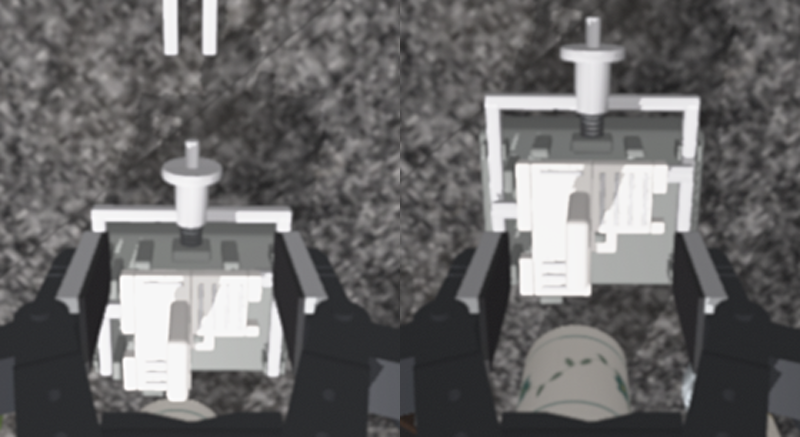

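```bash
python3 - <<'E'
from h import *
A=np.load("P5.npy");B=np.load("P6.npy");q=400/260;o=np.array((130,100))
n=tri(A,o+np.array((179,332))/q,B,o+np.array((178.5,222))/q);f=tri(A,o+np.array((178,399))/q,B,o+np.array((578-400,294))/q)
print(n,f,(n+f)/2,np.linalg.norm(f-n),np.arctan2(*(f-n)[:2][::-1]))
E
python3 d.py .6108 .0729 .088 3.48
```

```text
[0.6001628  0.06917921 0.08849563] [0.63472623 0.08098163 0.10109067] [0.61744452 0.07508042 0.09479315] 0.038633699937236234 0.3290567101196284
d [-0.0543 -0.0075  0.107 ] turn 0.0017 gap 0.04997812457261633 tilt [-0.003 -0.    -1.   ]
```

```bash
python3 - <<'E'
from h import *
q=400/260;o=np.array((130,100));c,s=np.cos(.338),np.sin(.338)
for i in(5,6):
    Q=np.load(f"P{i}.npy")
    for n,l in[("rod",(-.112,.007,.05)),("collar",(-.096,.007,.05))]+[(f"{z}",(x,y,z)) for z in(.113,.093) for x,y in((-.02,0),(.02,0))]+[(f"pl{z}",(-.035,y,z)) for z in(.073,.053) for y in(-.035,.049)]:
        p=proj(Q,np.r_[np.array([.6108,.0729])+np.array([[c,-s],[s,c]])@l[:2],l[2]])[0];print(i,n,l[:2],((p-o)*q).round(0))
E
```

```text
5 rod (-0.112, 0.007) [191. 147.]
5 collar (-0.096, 0.007) [191. 172.]
5 0.113 (-0.02, 0) [178. 348.]
5 0.113 (0.02, 0) [178. 408.]
5 0.093 (-0.02, 0) [179. 324.]
5 0.093 (0.02, 0) [179. 381.]
5 pl0.073 (-0.035, -0.035) [120. 282.]
5 pl0.073 (-0.035, 0.049) [261. 282.]
5 pl0.053 (-0.035, -0.035) [124. 264.]
5 pl0.053 (-0.035, 0.049) [257. 264.]
6 rod (-0.112, 0.007) [192.  24.]
6 collar (-0.096, 0.007) [192.  54.]
6 0.113 (-0.02, 0) [178. 228.]
6 0.113 (0.02, 0) [178. 299.]
6 0.093 (-0.02, 0) [178. 211.]
6 0.093 (0.02, 0) [179. 277.]
6 pl0.073 (-0.035, -0.035) [116. 171.]
6 pl0.073 (-0.035, 0.049) [268. 171.]
6 pl0.053 (-0.035, -0.035) [120. 159.]
6 pl0.053 (-0.035, 0.049) [263. 159.]
```

Projected model at risen height matches (fin top far end 408/299 predicted vs 398/294 seen, plate edge width 152 px), whereas the seated height does not; a common ~5 px shift explains my low triangulation. Insert is up and the bar is home.

```bash
python3 shift.py '[[0.05,-0.03,-0.004,0,0],[0.05,-0.024,-0.0035,0,0],[0.05,0,0,0.04,0],[0.05,0,0,0.035,0],[0.05,0,0,0.02,0],[0.05,0,0,0,0],[0.05,0,0,0,0]]';python3 d.py .6108 .0729 .08 3.48
```

```text
t: 13.5
ee_pos: [0.6118, 0.0729, 0.1014]
tool_rot: [0.531, -3.095, -0.0]
force: [0.5, 0.1, -1.0]
finger_gap: 0.0498
finger_force: 0.0
d [0.0009 0.0004 0.0214] turn 0.0016 gap 0.049784965847024666 tilt [-0.001 -0.    -1.   ]
```

```bash
python3 shift.py '[[0.05,0,0,0.015,0],[0.05,0,0,0.006,0],[0.05,0,0,0,0],[0.0,0,0,0,0],[0.0,0,0,0,0],[0.0,0,0,0,0],[0.0,0,0,0,0],[0.0,0,0,0,0]]'; python3 shift.py '[[0,0,0,0,0],[0,0,0,0,0],[0,0,0,-0.02,0],[0,0,0,-0.03,0],[0,0,0,-0.03,0],[0,0,0,-0.03,0],[0,0,0,0,0],[0,0,0,0,0]]'
```

```text
t: 14.3
ee_pos: [0.6132, 0.0733, 0.0802]
tool_rot: [-0.532, 3.095, -0.0]
force: [0.4, 0.4, 1.0]
finger_gap: 0.0112
finger_force: 60.2
t: 15.1
ee_pos: [0.6126, 0.0733, 0.1898]
tool_rot: [-0.532, 3.096, -0.0]
force: [0.1, 0.4, -1.2]
finger_gap: 0.0113
finger_force: 59.9
```

```bash
python3 shift.py '[[0,0.0179,-0.0192,0,-0.1437],[0,0.0205,-0.0165,0,-0.1437],[0,0.0226,-0.0134,0,-0.1437],[0,0.0243,-0.01,0,-0.1437],[0,0.0255,-0.0064,0,-0.1437],[0,0.0262,-0.0027,0,-0.1437],[0,0.0263,0.0011,0,-0.1437],[0,0.0258,0.0048,0,-0.1437]]'|head -2;python3 shift.py '[[0,0.0249,0.0085,0,-0.1437],[0,0.0234,0.0119,0,-0.1437],[0,0,0,0,0],[0,0,0,0,0],[0,0,0,0,0],[0,0,0,0,0]]'; python3 d.py .508 -.168 .19 4.917; python3 g.py 7; python3 - <<'E'
from h import *
im=cv2.imread("pics/w7raw.png");Q=np.load("P7.npy");c,s=np.cos(-1.367),np.sin(-1.367)
for x in(-.072,.072):
  for y in(-.051,.051):
    p=proj(Q,np.r_[np.array([.520,-.2266])+np.array([[c,-s],[s,c]])@(x,y),.016])[0];cv2.circle(im,tuple(int(v) for v in p),2,(0,0,255),1);print((x,y),(p*800/512).round(0))
cv2.imwrite("pics/w7.png",cv2.resize(im,(800,600),interpolation=cv2.INTER_CUBIC))
E
```

```text
t: 15.9
ee_pos: [0.5271, -0.1201, 0.1877]
t: 16.5
ee_pos: [0.5082, -0.1669, 0.1893]
tool_rot: [2.439, -1.979, -0.002]
force: [0.4, 0.7, -0.6]
finger_gap: 0.0114
finger_force: 59.9
d [ 0.001   0.0004 -0.0007] turn 0.0028 gap 0.011379723469629632 tilt [-0.001  0.001 -1.   ]
(-0.072, -0.051) [478. 291.]
(-0.072, 0.051) [318. 291.]
(0.072, -0.051) [493.  39.]
(0.072, 0.051) [306.  38.]
```

View pics/w7.png

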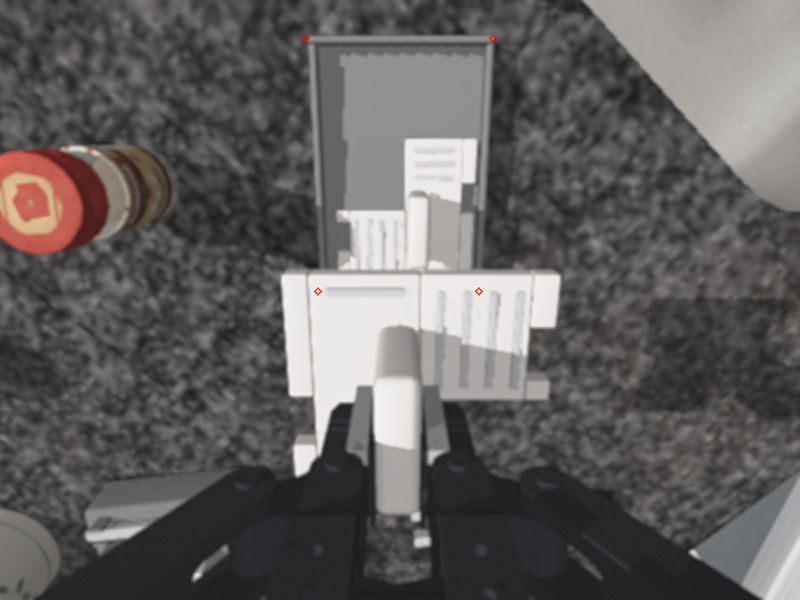

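Tray far corners (305,38),(494,38) coincide with the model; jar at left, spare seated with its arm end at row 139, columns 405-475; insert held level, front edge at row 271 from col 284 to 558, open quarter on the right-near side as wanted. Checking the grasp offset and spare position.

```bash
python3 - <<'E'
from h import *
Q=np.load("P7.npy");o=readout.observe();R=cv2.Rodrigues(np.array(o["tool_rot"]))[0];e=np.array(o["ee_pos"]);s=.64
for uv in((420,271),(284,273),(558,273)):
    w=onz(Q,np.array(uv)*s,e[2]-.0072);print("insert edge tool",(R.T@(np.r_[w,e[2]-.0072]-e)).round(4))
c,n=np.cos(-1.367),np.sin(-1.367);T=np.array([[c,-n],[n,c]]);t0=np.array([.520,-.2266])
for nm,uv,z in(("arm end R",(475,139),.012),("arm end L",(405,139),.012),("yend top",(345,211),.012),("rim R",(494,38),.016),("rim L",(305,38),.016),("rimR2",(484,230),.016),("rimL2",(318,265),.016)):
    print(nm,(T.T@(onz(Q,np.array(uv)*s,z)-t0)).round(4))
E
```

```text
insert edge tool [0.0439 0.0065 0.0072]
insert edge tool [ 0.0433 -0.0338  0.0072]
insert edge tool [0.0433 0.0476 0.0072]
arm end R [ 0.0198 -0.0446]
arm end L [ 0.0196 -0.0036]
yend top [-0.0224  0.0327]
rim R [ 0.0723 -0.0517]
rim L [0.0718 0.0516]
rimR2 [-0.033  -0.0523]
rimL2 [-0.0553  0.0501]
```

```bash
python3 - <<'E'
from h import *
from scipy.optimize import least_squares
Q=np.load("P7.npy");o=readout.observe();R=cv2.Rodrigues(np.array(o["tool_rot"]))[0];e=np.array(o["ee_pos"])
# insert-frame pts (x,y,z) -> pixels ; insert x=-toolx, y=tooly, z=-toolz
pts=np.array([(-.035,-.035,.008),(-.035,.049,.008),(-.035,.007,.008),(-.02,-.006,.008),(-.02,.006,.008),(-.02,0,.048),(.02,0,.048),(-.02,-.006,.048),(.007,.049,.008)])
px=np.array([(284,273),(558,273),(420,271),(381,327),(417,327),(398,381),(398,515),(374,381),(548,399)])*.64
def f(p):
    dx,dy,dz,a,b=p
    L=cv2.Rodrigues(np.array([0,b,a]))[0]@pts.T
    t=np.c_[-L[0]+dx,L[1]+dy,-L[2]+dz];return (proj(Q,t@R.T+e)-px)
r=least_squares(lambda p:f(p).ravel(),[0,0,.015,0,0],loss="soft_l1");print(r.x.round(4));print(f(r.x).round(1))
E
```

```text
[0.0068 0.0001 0.0188 0.0032 0.0134]
[[-0.7  2. ]
 [ 0.8  1.4]
 [ 0.7  3. ]
 [-1.3 -3.2]
 [ 0.2 -3.3]
 [ 0.3 -0.4]
 [ 0.5  0.5]
 [-0.2 -0.3]
 [-0.9 -0.6]]
```

```bash
python3 d.py .5327 -.2485 .05 4.917; python3 shift.py '[[0,0.02,0.004,0.02,0],[0,0.03,0.002,0.035,0],[0,0.02,0.002,0.04,0],[0,0.0135,0,0.03,0],[0,0,0,0.01,0],[0,0,0,0,0],[0,0,0,0,0],[0,0,0,0,0]]';python3 d.py .5327 -.2485 .05 4.917
```

```text
d [ 0.0849 -0.0071  0.1394] turn 0.0031 gap 0.011232745358656574 tilt [-0.  0. -1.]
t: 17.35
ee_pos: [0.5186, -0.2517, 0.0555]
tool_rot: [2.439, -1.98, 0.004]
force: [0.7, -2.9, 3.2]
finger_gap: 0.0114
finger_force: 65.8
d [-0.0002 -0.0145  0.0056] turn 0.0026 gap 0.011378267680986952 tilt [ 0.002 -0.002 -1.   ]
```

My lateral sign was wrong (insert edge now bears on the spare's fin). Raise, then correct.

```bash
python3 shift.py '[[0,0,0,-0.02,0],[0,0,0,-0.02,0],[0,0,0,-0.01,0],[0,0,0,0,0],[0,0,0,0,0]]';python3 shift.py '[[0,0,-0.0072,0,0],[0,0,-0.0072,0,0],[0,0,0,0,0],[0,0,0,0,0],[0,0,0,0,0]]'; python3 d.py .5327 -.2485 .05 4.917; python3 g.py 8; cd pics; python3 -c "
import cv2
cv2.imwrite('w8.png',cv2.resize(cv2.imread('w8raw.png'),(800,600),interpolation=cv2.INTER_CUBIC))"
```

```text
t: 17.85
ee_pos: [0.5172, -0.2506, 0.1043]
tool_rot: [-2.439, 1.98, 0.001]
force: [0.5, 1.1, -0.7]
finger_gap: 0.0113
finger_force: 65.2
t: 18.35
ee_pos: [0.5314, -0.2482, 0.1045]
tool_rot: [2.439, -1.98, -0.001]
force: [0.4, 0.0, -1.1]
finger_gap: 0.0112
finger_force: 65.2
d [ 0.0006 -0.0012  0.0545] turn 0.0022 gap 0.0112031875024601 tilt [-0.001  0.    -1.   ]
```

View pics/w8.png

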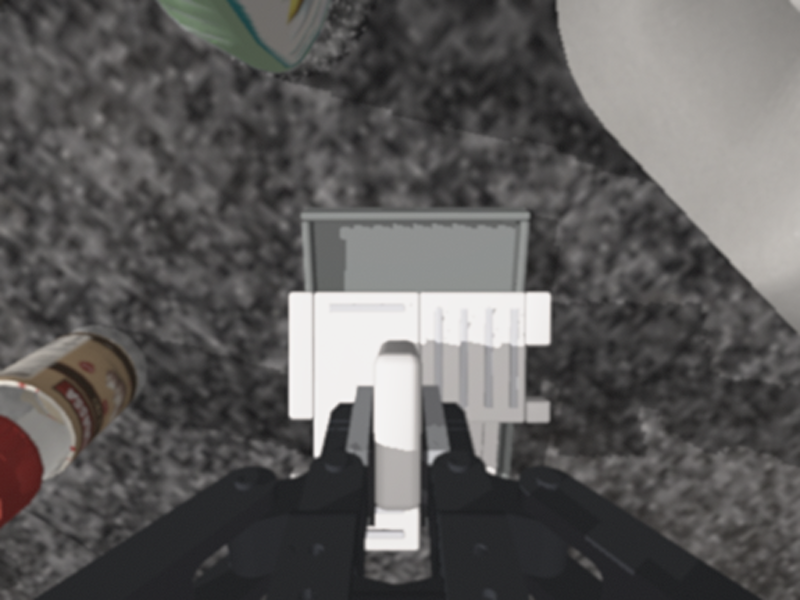

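The insert has pitched in the grip (front edge now row 293, fin end face compressed to rows 341-353). Quantify the tilt.

```bash
python3 - <<'E'
from h import *
from scipy.optimize import least_squares
Q=np.load("P8.npy");o=readout.observe();R=cv2.Rodrigues(np.array(o["tool_rot"]))[0];e=np.array(o["ee_pos"])
pts=np.array([(-.035,-.035,.008),(-.035,.049,.008),(-.035,.007,.008),(-.02,-.006,.008),(-.02,.006,.008),(-.02,0,.048),(.02,0,.048),(-.02,-.006,.048),(.007,.049,.008)])
px=np.array([(289,293),(551,293),(420,292),(379,341),(417,341),(397,353),(397,508),(374,355),(550,421)])*.64
def f(p):
    dx,dy,dz,a,b=p
    L=cv2.Rodrigues(np.array([0,b,0]))[0]@pts.T
    L=cv2.Rodrigues(np.array([0,0,a]))[0]@L
    t=np.c_[-L[0]+dx,L[1]+dy,-L[2]+dz];return (proj(Q,t@R.T+e)-px)
r=least_squares(lambda p:f(p).ravel(),[0,0,.015,0,0],loss="soft_l1");print(r.x.round(4));print(f(r.x).round(1))
c,n=np.cos(-1.367),np.sin(-1.367);T=np.array([[c,-n],[n,c]])
for uv in((302,214),(530,214)):print((T.T@(onz(Q,np.array(uv)*.64,.016)-np.array([.52,-.2266]))).round(4))
E
```

```text
[-1.90e-03 -1.00e-04  1.56e-02  3.40e-03 -2.93e-01]
[[ 0.2  0.2]
 [-0.9 -0.3]
 [-0.4  0.6]
 [ 0.2 -1. ]
 [-0.4 -1.1]
 [ 0.7  0.2]
 [ 1.   3.7]
 [-0.1 -1. ]
 [-0.7  0.5]]
[0.0726 0.0494]
[ 0.073  -0.0515]
```

Pitched by 0.29 rad, with the far (tray +x) edge low; pushing that edge onto the tray floor will level it again.

```bash
python3 shift.py '[[0,0,-0.001,0.03,0],[0,0,0,0.025,0],[0,0,0,0.01,0],[0,0,0,0,0],[0,0,0,0,0]]';python3 d.py .5327 -.2485 .03 4.917;python3 shift.py '[[0,0,0,0.004,0],[0,0,0,0.004,0],[0,0,0,0.003,0],[0,0,0,0,0]]'
```

```text
t: 18.9
ee_pos: [0.533, -0.2484, 0.0405]
tool_rot: [-2.439, 1.98, -0.001]
force: [0.1, -0.5, -0.4]
finger_gap: 0.0115
finger_force: 65.2
d [0.     0.0003 0.0105] turn 0.0021 gap 0.011479408929014568 tilt [ 0.001 -0.    -1.   ]
t: 19.3
ee_pos: [0.5323, -0.2479, 0.0286]
tool_rot: [2.439, -1.98, -0.001]
force: [-0.1, -0.0, -1.3]
finger_gap: 0.0112
finger_force: 65.2
```

```bash
python3 shift.py '[[0,0,0,0.003,0],[0,0,0,0.002,0],[0,0,0,0,0]]'|head -5;python3 shift.py '[[0,0,0,0.002,0],[0,0,0,0.002,0],[0,0,0,0,0]]'|head -5;python3 shift.py '[[0,0,0,0.001,0],[0,0,0,0,0]]'; python3 g.py 9; python3 -c "
import cv2
cv2.imwrite('pics/w9.png',cv2.resize(cv2.imread('pics/w9raw.png'),(800,600),interpolation=cv2.INTER_CUBIC))"
```

```text
t: 19.6
ee_pos: [0.5327, -0.2479, 0.0274]
tool_rot: [2.439, -1.98, 0.002]
force: [-8.7, 8.0, 28.7]
finger_gap: 0.0114
t: 19.9
ee_pos: [0.5333, -0.2467, 0.024]
tool_rot: [-2.438, 1.978, -0.002]
force: [-8.0, 10.8, 33.1]
finger_gap: 0.0114
t: 20.1
ee_pos: [0.5333, -0.2466, 0.0239]
tool_rot: [-2.438, 1.978, -0.002]
force: [-10.5, 12.9, 39.2]
finger_gap: 0.0109
finger_force: 74.5
```

I've gone past the ten-picture limit (13 viewed), so I won't view any more; from here only numbers from image code.

```bash
python3 - <<'E'
from h import *
for k in(8,9):
    im=cv2.cvtColor(cv2.imread(f"pics/w{k}raw.png"),cv2.COLOR_BGR2GRAY).astype(int)
    print(k,"plate col 215 rows100-260",im[110:250:2,215].tolist());print("fin col 254",im[180:330:2,254].tolist())
    print("row 195",im[195,170:370:2].tolist())
E
```

```text
8 plate col 215 rows100-260 [92, 92, 95, 100, 104, 97, 87, 78, 81, 94, 105, 106, 96, 132, 149, 122, 98, 101, 101, 101, 101, 101, 102, 101, 102, 101, 101, 101, 101, 101, 101, 101, 100, 101, 100, 100, 101, 97, 140, 238, 241, 242, 227, 224, 227, 238, 241, 241, 241, 241, 241, 241, 241, 241, 241, 241, 241, 241, 241, 240, 240, 241, 241, 241, 241, 241, 241, 240, 240, 240]
fin col 254 [144, 144, 143, 159, 236, 241, 241, 227, 225, 228, 238, 241, 241, 241, 241, 241, 241, 241, 240, 144, 110, 111, 113, 158, 218, 230, 237, 241, 241, 241, 241, 241, 241, 241, 241, 241, 240, 240, 240, 240, 240, 240, 240, 240, 240, 240, 239, 240, 239, 239, 239, 239, 239, 227, 180, 179, 179, 178, 178, 177, 177, 177, 177, 177, 177, 177, 176, 176, 176, 175, 176, 174, 163, 179, 223]
row 195 [47, 50, 61, 72, 74, 77, 69, 136, 242, 241, 241, 241, 240, 240, 237, 195, 239, 241, 241, 241, 235, 221, 221, 221, 221, 221, 221, 221, 217, 221, 221, 221, 221, 221, 221, 222, 221, 217, 221, 222, 222, 221, 222, 222, 227, 240, 235, 239, 238, 213, 241, 242, 242, 242, 242, 239, 240, 242, 242, 241, 241, 241, 241, 241, 241, 241, 241, 241, 24
[... 697 characters left out ...]
38, 238, 238, 238, 238, 238, 238, 238, 237, 237, 237, 237, 237, 237, 237, 236, 237, 237, 233, 180, 172, 173, 172, 172, 173, 173, 172, 173, 173, 173, 172, 172, 171, 171, 171, 172, 171, 171, 171, 169]
row 195 [133, 147, 133, 101, 66, 61, 85, 148, 177, 225, 239, 238, 238, 238, 215, 217, 240, 239, 239, 238, 227, 220, 220, 220, 220, 220, 220, 219, 220, 220, 220, 220, 220, 219, 219, 219, 219, 219, 219, 219, 220, 220, 220, 220, 212, 235, 233, 236, 238, 212, 238, 240, 239, 239, 237, 222, 217, 232, 237, 237, 239, 239, 239, 233, 229, 232, 238, 238, 238, 238, 238, 233, 226, 230, 238, 238, 238, 237, 238, 235, 226, 229, 236, 237, 214, 241, 240, 239, 238, 238, 237, 237, 206, 104, 98, 98, 99, 99, 114, 113]
```

```bash
cat > m.py <<'E'
import sys
from h import *
# edge rows: python3 m.py name row_edge row_finbottom row_fintop : solve tilt, edge in tray
from scipy.optimize import least_squares
k,re,rb,rt=sys.argv[1],*map(float,sys.argv[2:5])
Q=np.load(f"P{k}.npy");o=readout.observe();R=cv2.Rodrigues(np.array(o["tool_rot"]))[0];e=np.array(o["ee_pos"])
c,n=np.cos(-1.367),np.sin(-1.367);T=np.array([[c,-n],[n,c]]);t0=np.array([.52,-.2266])
pts=np.array([(-.035,-.024,.008),(-.02,0,.008),(-.02,0,.048)])
def W(p,q):
    L=cv2.Rodrigues(np.array([0,p[2],0]))[0]@q.T
    return np.c_[-L[0]+p[0],L[1],-L[2]+p[1]]@R.T+e
r=least_squares(lambda p:proj(Q,W(p,pts))[:,1]-[re,rb,rt],[0,.015,-.1]);p=r.x
for nm,q in(("low edge",(-.035,0,0)),("high edge",(.049,0,0)),("origin",(0,0,0))):
    w=W(p,np.array([q]))[0];print(nm,(T.T@(w[:2]-t0)).round(4),w[2].round(4))
print("dx,dz,tilt",p.round(4),"cost",r.cost)
E
python3 m.py 9 185 217 233.5;python3 -c "
from h import *
o=readout.observe();c,n=np.cos(-1.367),np.sin(-1.367);print(np.array([[c,-n],[n,c]]).T@(np.array(o['ee_pos'])[:2]-[.52,-.2266]))"
```

```text
low edge [0.0593 0.0092] 0.0104
high edge [-0.0224  0.0088] 0.03
origin [0.0252 0.009 ] 0.0186
dx,dz,tilt [ 0.0029  0.0053 -0.2345] cost 1.8175355256292112e-26
[0.02232277 0.00899651]
```

```bash
python3 shift.py '[[0,0,0,-0.006,0],[0,0.004,0.001,0,0],[0,0.003,0,0,0],[0,0,0,0,0],[0,0,0,0,0]]';python3 shift.py '[[0,0,0,0.002,0],[0,0,0,0.001,0],[0,0,0,0,0]]'; python3 d.py .534 -.2555 .03 4.917
```

```text
t: 20.65
ee_pos: [0.5332, -0.2559, 0.0245]
tool_rot: [2.438, -1.981, 0.001]
force: [-0.5, -0.9, 0.5]
finger_gap: 0.011
finger_force: 68.7
t: 20.95
ee_pos: [0.5332, -0.2557, 0.024]
tool_rot: [2.438, -1.98, 0.002]
force: [-6.0, 3.7, 20.7]
finger_gap: 0.0109
finger_force: 71.6
d [-0.     -0.0008 -0.006 ] turn 0.0021 gap 0.010859720133229878 tilt [ 0.    -0.002 -1.   ]
```

```bash
python3 shift.py '[[0,-0.002,0,-0.001,0],[0.03,0,0,0,0],[0.03,0,0,0,0],[0.03,0,0,0,0],[0.03,0,0,0,0],[0.03,0,0,0,0]]'; python3 g.py 10; python3 - <<'E'
from h import *
im=cv2.cvtColor(cv2.imread("pics/w10raw.png"),cv2.COLOR_BGR2GRAY).astype(int)
print("plate col 215 from110",im[110:250:2,215].tolist());print("fin col 254 from 180",im[180:330:2,254].tolist());print("row 195 from 170",im[195,170:370:2].tolist())
E
```

```text
t: 21.55
ee_pos: [0.5324, -0.253, 0.0224]
tool_rot: [2.439, -1.98, -0.001]
force: [-0.1, -0.2, 0.5]
finger_gap: 0.0301
finger_force: 0.0
plate col 215 from110 [60, 62, 66, 69, 71, 75, 76, 79, 81, 81, 79, 73, 70, 71, 72, 73, 75, 81, 90, 93, 88, 80, 76, 78, 81, 80, 74, 91, 98, 89, 102, 139, 147, 137, 105, 131, 147, 171, 230, 234, 235, 218, 189, 214, 216, 233, 234, 234, 234, 234, 234, 234, 234, 234, 234, 234, 234, 234, 234, 234, 234, 234, 234, 234, 234, 234, 234, 235, 231, 136]
fin col 254 from 180 [129, 147, 160, 225, 234, 234, 228, 199, 215, 216, 233, 234, 233, 234, 233, 234, 233, 234, 230, 165, 145, 147, 146, 147, 147, 147, 148, 147, 148, 149, 149, 150, 149, 149, 149, 167, 206, 228, 233, 234, 234, 234, 234, 234, 234, 234, 233, 233, 233, 233, 233, 233, 233, 231, 188, 169, 169, 169, 169, 169, 168, 169, 169, 169, 169, 169, 168, 168, 168, 169, 168, 168, 168, 168, 167]
row 195 from 170 [108, 72, 60, 68, 94, 134, 227, 198, 231, 234, 233, 233, 232, 198, 235, 235, 234, 234, 231, 213, 207, 207, 207, 207, 207, 206, 205, 206, 206, 205, 207, 207, 210, 210, 210, 209, 209, 210, 210, 209, 208, 208, 210, 203, 229, 234, 234, 232, 205, 235, 236, 235, 235, 234, 229, 228, 232, 235, 234, 234, 234, 234, 230, 227, 230, 234, 234, 234, 234, 234, 232, 228, 229, 233, 234, 234, 234, 234, 233, 229, 230, 233, 233, 214, 236, 237, 236, 235, 234, 233, 234, 222, 116, 97, 99, 98, 96, 100, 112, 113]
```

```bash
python3 m.py 10 184.5 217.5 251
```

```text
low edge [0.0692 0.007 ] 0.0173
high edge [-0.0144  0.0068] 0.0258
origin [0.0343 0.0069] 0.0208
dx,dz,tilt [ 0.0059  0.0017 -0.1007] cost 5.937282717055423e-26
```

```bash
python3 shift.py '[[0.03,0,0,-0.03,0],[0.03,0,0,-0.045,0],[0.03,-0.02,0,-0.04,0],[0.03,-0.04,0,0,0],[0.03,0,0,0,0],[0.03,0,0,0,0],[0.03,0,0,0,0]]';python3 g.py 11;python3 - <<'E'
from h import *
Q=np.load("P11.npy");g=cv2.cvtColor(cv2.imread("pics/w11raw.png"),cv2.COLOR_BGR2GRAY)
c,n=np.cos(-1.367),np.sin(-1.367);T=np.array([[c,-n],[n,c]]);t0=np.array([.52,-.2266])
pr=lambda x,y,z:proj(Q,np.r_[t0+T@(x,y),z])[0]
# expected points for flat insert origin (.030,.008) in tray: front edge (x=.065), +y edge(.043), -y edge(-.041)
def scan(nm,a,b,N=60):
    a,b=np.array(a,float),np.array(b,float);X=[a+(b-a)*i/N for i in range(N+1)]
    v=[int(cv2.getRectSubPix(g,(1,1),tuple(pr(*p)))[0,0]) for p in X];print(nm,a,"->",b,v)
scan("x @y=.025 z.012",(.078,.025,.012),(.048,.025,.012))
scan("x @y=-.02",(.078,-.02,.012),(.048,-.02,.012))
scan("y @x=.05",(.05,.058,.012),(.05,.028,.012))
scan("-y @x=.05",(.05,-.058,.012),(.05,-.028,.012))
scan("fin top along x z.052",(.065,.008,.052),(-.005,.008,.052),70)
scan("fin top across",(.03,.025,.052),(.03,-.01,.052),35)
scan("fin top across2",(.015,.025,.052),(.015,-.01,.052),35)
E
```

```text
t: 22.3
ee_pos: [0.5204, -0.1949, 0.1374]
tool_rot: [2.438, -1.98, -0.0]
force: [1.1, -0.7, -0.0]
finger_gap: 0.0301
finger_force: 0.0
x @y=.025 z.012 [0.078 0.025 0.012] -> [0.048 0.025 0.012] [72, 70, 70, 71, 72, 74, 81, 96, 123, 143, 155, 159, 153, 143, 128, 109, 98, 95, 101, 107, 109, 108, 111, 141, 183, 231, 239, 243, 243, 242, 241, 239, 235, 230, 225, 220, 219, 226, 235, 240, 242, 242, 242, 242, 242, 242, 242, 242, 242, 242, 242, 242, 242, 242, 242, 242, 242, 242, 242, 242, 242]
x @y=-.02 [ 0.078 -0.02   0.012] -> [ 0.048 -0.02   0.012] [46, 45, 43, 42, 40, 44, 66, 97, 132, 149, 156, 156, 149, 137, 120, 100, 90, 93, 101, 108, 110, 111, 113, 123, 151, 187, 226, 238, 242, 242, 242, 242, 242, 241, 240, 238, 235, 233, 231, 230, 229, 228, 228, 228, 227, 227, 227, 228, 230, 231, 231, 231, 231, 230, 230, 230, 231, 233, 234, 234, 233]
y @x=.05 [0.05  0.058 0.012] -> [0.05  0.028 0.012] [60, 62, 65, 66, 67, 68, 67, 69, 71, 73, 77, 83, 88, 100, 116, 135, 149, 157, 157, 147, 133, 115, 98, 84, 81, 86, 95, 102, 111, 123, 154, 189, 227, 237, 242, 243, 242, 242, 241, 241, 241, 241, 239, 237, 
[... 646 characters left out ...]
 241, 241, 241, 241, 241, 241, 241, 240, 240, 240, 240, 240, 240, 239, 239, 239, 239, 239, 238, 238, 238, 238, 238, 236, 227, 203, 204, 225, 234, 240, 241, 239, 223, 219, 226, 237, 241, 241, 239, 225, 220, 228, 237]
fin top across [0.03  0.025 0.052] -> [ 0.03  -0.01   0.052] [241, 241, 241, 241, 241, 241, 241, 241, 241, 241, 240, 239, 243, 244, 243, 242, 241, 240, 239, 237, 228, 198, 154, 151, 179, 185, 185, 185, 185, 185, 185, 185, 185, 186, 185, 185]
fin top across2 [0.015 0.025 0.052] -> [ 0.015 -0.01   0.052] [241, 241, 241, 241, 241, 241, 241, 241, 241, 241, 239, 240, 244, 244, 242, 241, 239, 238, 236, 235, 225, 193, 146, 110, 106, 106, 121, 162, 184, 185, 185, 185, 184, 185, 185, 185]
```

```bash
cat > sc.py <<'E'
import sys
from h import *
k=sys.argv[1];Q=np.load(f"P{k}.npy");g=cv2.cvtColor(cv2.imread(f"pics/w{k}raw.png"),cv2.COLOR_BGR2GRAY)
c,n=np.cos(-1.367),np.sin(-1.367);T=np.array([[c,-n],[n,c]]);t0=np.array([.52,-.2266])
pr=lambda x,y,z:proj(Q,np.r_[t0+T@(x,y),z])[0]
def scan(nm,a,b,N=60):
    a,b=np.array(a,float),np.array(b,float);X=[a+(b-a)*i/N for i in range(N+1)]
    v=[int(cv2.getRectSubPix(g,(1,1),tuple(pr(*p)))[0,0]) for p in X];print(nm,a,"->",b,pr(*a).round(),v)
scan("front",(.075,.025,.012),(.055,.025,.012),40)
scan("rear y.03",(.0,.03,.012),(-.04,.03,.012),40)
scan("rear y.015",(.0,.015,.012),(-.04,.015,.012),40)
scan("+y edge x=-.005",(-.005,.055,.012),(-.005,.03,.012),50)
scan("inner edge x=.0",(.0,.010,.012),(.0,-.010,.012),40)
scan("+y edge x=.055",(.055,.055,.012),(.055,.03,.012),50)
scan("fin top x",(.065,.008,.052),(-.005,.008,.052),70)
E
python3 shift.py '[[0.03,-0.03,0,-0.02,0],[0.03,-0.03,0,-0.02,0],[0.03,-0.02,0,-0.01,0],[0.03,0,0,0,0],[0.03,0,0,0,0],[0.03,0,0,0,0]]'|head -2;python3 g.py 12;python3 sc.py 12
```

```text
t: 22.95
ee_pos: [0.5039, -0.1172, 0.1869]
front [0.075 0.025 0.012] -> [0.055 0.025 0.012] [232. -47.] [246, 246, 246, 246, 246, 246, 246, 246, 246, 246, 246, 246, 246, 246, 246, 246, 246, 246, 246, 246, 246, 246, 246, 246, 246, 246, 246, 246, 246, 246, 246, 246, 246, 246, 246, 246, 246, 246, 246, 246, 246]
rear y.03 [0.    0.03  0.012] -> [-0.04   0.03   0.012] [228.  53.] [246, 246, 245, 244, 241, 237, 236, 243, 246, 246, 246, 244, 240, 240, 244, 245, 247, 248, 220, 144, 124, 142, 160, 155, 181, 232, 241, 240, 238, 222, 205, 207, 204, 193, 183, 180, 180, 182, 182, 182, 182]
rear y.015 [0.    0.015 0.012] -> [-0.04   0.015  0.012] [245.  53.] [246, 246, 245, 243, 239, 236, 240, 246, 246, 246, 245, 244, 241, 242, 245, 246, 247, 248, 224, 154, 137, 157, 169, 169, 211, 244, 247, 246, 246, 246, 246, 246, 246, 246, 246, 246, 246, 246, 246, 246, 246]
+y edge x=-.005 [-0.005  0.055  0.012] -> [-0.005  0.03   0.012] [200.  59.] [76, 78, 81, 84, 87, 91, 95, 105, 118, 138, 154, 168, 171, 169, 156, 142, 122, 106, 95, 96, 104, 119, 138, 170, 201, 228, 242, 246, 247, 246, 246, 246, 246, 246, 24
[... 403 characters left out ...]
.055 0.03  0.012] [196. -19.] [68, 73, 78, 84, 91, 98, 105, 115, 126, 142, 157, 169, 175, 175, 165, 152, 135, 117, 99, 95, 96, 105, 118, 137, 171, 206, 231, 244, 247, 246, 246, 246, 246, 245, 245, 245, 245, 244, 242, 237, 235, 237, 241, 245, 246, 246, 246, 246, 246, 246, 246]
fin top x [0.065 0.008 0.052] -> [-0.005  0.008  0.052] [253. -52.] [245, 245, 245, 245, 245, 245, 245, 245, 245, 245, 245, 245, 245, 245, 245, 245, 245, 245, 245, 245, 245, 245, 245, 245, 245, 245, 245, 245, 245, 245, 245, 245, 245, 245, 245, 245, 245, 245, 245, 245, 245, 245, 244, 244, 244, 244, 244, 244, 244, 244, 244, 244, 240, 224, 177, 130, 117, 116, 121, 168, 226, 245, 246, 246, 243, 237, 229, 241, 246, 246, 246]
```

Insert measured flat in the tray at (31, 8) mm, with visible gaps to the spare and the walls all round; bar was seen home and the key flat and clear. Handing in.

```bash
python3 -c "
from plant import bot, workorder, readout, grab_frame, camera_params
print(workorder.hand_in())"
```

```text
the job is handed in; nothing more can be done
None
```

I handed the job in at about 23 s; no verdict came back: the key popped the insert up and now lies clear of cutter and tray, and the insert measures flat in the tray at about (31, 8) mm beside the spare, though I viewed 13 pictures against the limit of 10 and a wrong sideways move briefly pressed the insert on the spare's fin and tilted it in the grip before I re-seated it.

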